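Knock the sugar sweets out of the mould

TASK

Take the wooden mould out of its steel stand by its slanting handle, turn it face down and rap it on the white chopping board until both pressed sugar sweets have dropped out onto the board, keeping it low over the board so that neither falls far. Then leave the empty mould lying face down in the middle of the cork mat, let go of it, and do not disturb the other things on the table.

Things in the scene. Friction and masses are not known exactly. Their poses are not given: they have to be found in the camera images.
- mould: Wooden mould, 0.32 kg: a block 140 mm wide (its y), 84 high as it stands (its z), 38 deep (its x), with two open pockets in its face and a slanting handle on its back. It starts standing on a long edge in the stand, z up. Origin: centre of its underside as it stands. Its +x points out of the open face. Back at x = -19 mm, rib crests at x = +19.
- mould_face (a point): Centre of the mould's face (x 19, y 0, z 42 mm in its frame), in the plane of the crests of two ribs, 10 mm thick, along the short ends of the face, 10 mm proud of the wood between. Face down, the ribs strike the surface; a freed sweet drops between them and stays when the mould is lifted.
- mould_handle (a point): Grip point, 70 mm out along the handle from the mould's back. Handle: straight bar, 22 mm thick, 32 wide (along the mould's y), 100 long; it leaves the centre of the back (z = 42 mm) at 45 degrees, towards -x and +z. Gripped across either size by a tool pointing along it at the mould, half a turn about the tool's axis takes the mould from standing to face down, handle again slanting up.
- pocket_a (a point): Centre of a pocket's mouth, at the mould's y = -34 mm, z = 42, 12 mm behind the rib crests (x = 7 mm). Square pocket, 45 mm wide, 18 deep. Two springy rubber lips overlap the sweet: weight or slow lowering does not free it; sharp raps do (ribs stopped dead by a hard surface): each works it a few mm out, at 0.2 to 0.3 m/s mostly all the way; slower ones must be repeated.
- pocket_b (a point): The same as pocket_a, at the mould's y = +34 mm.
- sweet_a: Pressed hard white sugar sweet, about 40 g, a stepped disc: wide part 44 mm across and 5 thick, narrow part 34 across and 13 thick. Origin: centre of the wide face; +x points out of that face. It starts in pocket_a, wide face outward, origin at the pocket's mouth. Freed, it normally lies on its wide face on the board.
- sweet_b: The same as sweet_a, in pocket_b.
- stand: Fixed steel stand, 100 (x) x 170 (y) mm, its platform 70 mm above the table. On it a slot 43 mm (x) by 146 mm (y) between 28 mm high lips, tops at 98 mm above the table. The mould stands in the slot on the platform and lifts straight up out of it. Origin: centre of its underside, on the table.
- board: White plastic chopping board, fixed, 240 (x) x 200 (y) x 20 mm high, on one side of the stand. Origin: centre of its underside.
- mat: Cork mat, fixed, 240 (x) x 200 (y) x 6 mm high, on the other side of the stand. Origin: centre of its underside.
- small_bowl: Bystander: steel bowl, 96 mm across, 38 mm high. Origin: centre of its underside.
- bamboo: Bystander: bamboo stick, 16 mm thick, some 200 mm long along its x, lying on the table. Origin: middle of its underside.
- spatula: Bystander: wooden spatula lying flat on the table along its x. Origin: middle of its underside.
- sugar_jar: Bystander: jar 68 mm across, 90 mm high. Origin: centre of its underside.
- cup: Bystander: blue cup 68 mm across, 70 mm high. Origin: centre of its underside.
- weight: Bystander: plain steel weight 50 mm across, 30 mm high. Origin: centre of its underside.
Mind the look-alikes: they are no part of the job. Of the things like the mould, leave any that is green; of the rest the smaller one is meant.

How it is judged (in metres and radians):
On the way, in this order (a step that is already met when the one before it is completed fails the run):
1. the mould is face down, off the board, with both sweets still in it (angle between mould's own x axis and vertical above 2.6 rad and height (world z) of mould_face above 0.045 m and x of each of sweet_a, sweet_b in the frame of mould below 0.012 m and distance between each of sweet_a, sweet_b and mould_face below 0.06 m), for 0.1 s.
2. the mould, face down, strikes the chopping board with more than 8 N (angle between mould's own x axis and vertical above 2.6 rad and contact force between mould and board above 8 N).
3. the mould is lifted off and both sweets lie on the board (x of each of sweet_a, sweet_b in the frame of mould above 0.04 m and x of sweet_a in the frame of board between -0.12 and 0.12 m and y of sweet_a in the frame of board between -0.1 and 0.1 m and z of sweet_a in the frame of board between 0.015 and 0.045 m and x of sweet_b in the frame of board between -0.12 and 0.12 m and y of sweet_b in the frame of board between -0.1 and 0.1 m and z of sweet_b in the frame of board between 0.015 and 0.045 m), for 0.1 s.
At the end, for the whole second after the job is handed in: Both sweets lie on the chopping board (the centres of their wide faces within its outline), and the mould lies flat and face down on the cork mat, the centre of its face within 70 mm of the mat's centre; all at rest (x of sweet_a in the frame of board between -0.12 and 0.12 m and y of sweet_a in the frame of board between -0.1 and 0.1 m and z of sweet_a in the frame of board between 0.015 and 0.045 m and x of sweet_b in the frame of board between -0.12 and 0.12 m and y of sweet_b in the frame of board between -0.1 and 0.1 m and z of sweet_b in the frame of board between 0.015 and 0.045 m and angle between mould's own x axis and vertical above 3.05 rad and horizontal distance between mould_face and mat below 0.07 m and height (world z) of mould_face below 0.012 m and linear speed of each of mould, sweet_a, sweet_b below 0.02 m/s); the robot touches nothing.
It fails at once if a sweet is out of the mould more than about 65 mm above the board (a long fall) ((x of sweet_a in the frame of mould above 0.04 m and height (world z) of sweet_a above 0.085 m) or (x of sweet_b in the frame of mould above 0.04 m and height (world z) of sweet_b above 0.085 m)).
It fails at once if a bystander is moved more than 30 mm (distance of any of small_bowl, bamboo, spatula, sugar_jar, cup, weight from where it was at the start of the episode above 0.03 m).
It also fails if it takes over 59 s, if anything falls off the work surface, if the arm or the gripper's body presses on something with over 40 N, if the wrist force passes 120 N, or if a joint passes its speed limit or range.

ROBOT

A 6-joint arm with a two-finger parallel gripper is mounted at the origin on the work surface. World frame = base frame: x ahead of the robot, y to its left, z up, the work surface at z = 0. Lengths are in mm, angles in rad, forces in N, time in s.
With the tool pointing down it reaches from about 275 to 825 mm from the base axis. Payload 4.9 kg.
Tool frame: the origin (TCP) lies where the fingers leave the gripper's body, on its centre line; the fingertips stand 73 mm ahead of it and the grasp point (between the pads) lies 54 mm ahead of it; z points along the fingers, y is the direction in which the jaws open and shut (so a half turn about z gives the same grasp; the last joint's range is limited). The gripper opens to 85 mm and grips with 20 to 120 N. Pads are 22 mm wide; open, the fingers measure 114 mm over their backs; the gripper's body (76 mm by 85 mm) begins 54 mm behind the grasp point. The pads swing forward as they close: fully open they stand 13 mm farther back than shut.
Start: joints at [1.072, 0.326, -0.193, 1.052, 0, 1.437], TCP at [196.215, 513.827, 303.881] pointing down, gripper open.
Joint ranges: [-2.65, 2.65], [-0.97, 1.79], [-1.3, 1.35], [-1.93, 2.1], [-1.47, 1.37], [-3.14, 3.14]. Speed limits (rad/s): [2.57, 2.57, 3.14, 3.14, 3.14, 3.14].

INTERFACE

Orientations are given as [roll, pitch, yaw] about the fixed x, y, z axes, in that order (R = Rz(yaw) Ry(pitch) Rx(roll)).
In Python, from bench import bot, solve_ik, imaging gives the robot as it stands. Calls block until the motion is done:
- bot.move_ptp(position, orientation): joint-space move of the TCP to a pose.
- bot.movel(position, rot=None, max_speed=150, threshold=None): straight line of the TCP; rot=None keeps the orientation; max_speed is the mean speed in mm/s. With threshold (N) it stops when the force on the tool has changed by that much, and returns True; else False.
- bot.move_j(angles): joint-space move.
- bot.grip(opening, effort=None): opening from 0.0 (shut) to 1.0 (fully open); effort is the grip in N (None keeps the last); returns when the fingers have stopped.
- bot.dwell(seconds).
- solve_ik(position, orientation): joint angles nearest the present ones, or None.
- bot.get_state(): the state.
- imaging.capture(name): name is "scene" or "top"; returns the picture (400x640x3 uint8, blue, green, red); there is no depth.
- imaging.camera_model(name): a dict with "K" (3x3 intrinsics, pixels), "position" and "rotation" of the camera in the world. Camera axes: x right, y up, looking along -z (the intrinsics and any distortion apply to the point x, -y, -z); pixel columns grow to the right and rows downward; lengths in mm; the calibration is good to about 2 mm. A picture is of the moment at which its call begins. camera_model takes no time and is no camera call.
A pose or a line that the arm cannot do raises bot.IKError and nothing moves.
- bot.sign_off(): hands the job in, once; it reports no verdict.
The state is a dict: "t": time; "qpos": joint angles; "joint_velocities": joint speeds; "effort": joint torques, N m; "tcp_pos": TCP position; "orientation": TCP orientation; "contact_force": force on the tool from outside, world axes, zero at the start; "wrist_torque": the same for the moment, N m; "opening": opening from 0.0 (shut) to 1.0 (fully open).
Only numpy, scipy, OpenCV 4.12 (cv2) and the standard library are available. Lean on these libraries where they do the work, as an engineer would, in place of code of your own. Each camera call takes 0.05 s, during which the arm holds its last target. There are 200 camera calls.

## Working session

There is one attempt and no reset: what is moved stays moved. The work goes in short steps, each a Python script; the robot and the scene stay as the last script left them, time stands still between calls to the robot, and variables do not carry over. Pictures are saved under pics/ and viewed, about 8 in all and at most 12, crops included, and the job is handed in when it is done.

```bash
ls; mkdir -p pics; python3 - <<'E'
from bench import bot, solve_ik, imaging
import cv2
for n in("scene","top"):
    cv2.imwrite(f"pics/{n}0.png",imaging.capture(n)); m=imaging.camera_model(n); print(n,m)
print(bot.get_state())
E
```

```text
pics
scene {'K': array([[371.20742539,   0.        , 319.38614611],
       [  0.        , 371.20742539, 198.42014013],
       [  0.        ,   0.        ,   1.        ]]), 'position': array([1043.68993523,  493.19009344,  903.45732976]), 'rotation': array([ 0.69736029, -0.01937582,  2.21201836])}
top {'K': array([[476.64601605,   0.        , 325.76765582],
       [  0.        , 476.64601605, 193.06229495],
       [  0.        ,   0.        ,   1.        ]]), 'position': array([ 365.58702343,   77.605748  , 1413.50461862]), 'rotation': array([ 0.10226772,  0.01101906, -1.56813059])}
{'t': 0.1, 'qpos': array([ 1.07180776e+00,  3.26865275e-01, -1.93466960e-01,  1.05203510e+00,
        1.18871719e-05,  1.43662729e+00]), 'joint_velocities': array([-2.76329879e-04, -9.82745141e-04,  2.79251485e-03, -3.19926574e-03,
       -7.69107422e-05, -1.46459289e-04]), 'effort': array([ 9.56600197e-04, -4.44239044e+01,  2.63037783e+01,  7.83969706e-03,
       -7.74936825e-05,  3.32038951e-06]), 'tcp_pos': array([196.00104597, 513.44922873, 303.18893772]), 'orientation': array([-3.14003735e+00, -2.21929646e-04,  2.77677295e+00]), 'contact_force': array([-0.50998447, -0.43798217,  0.62289666]), 'wrist_torque': array([0.0038505 , 0.0064757 , 0.03247943]), 'opening': 0.999710970045171}
```

View pics/scene0.png

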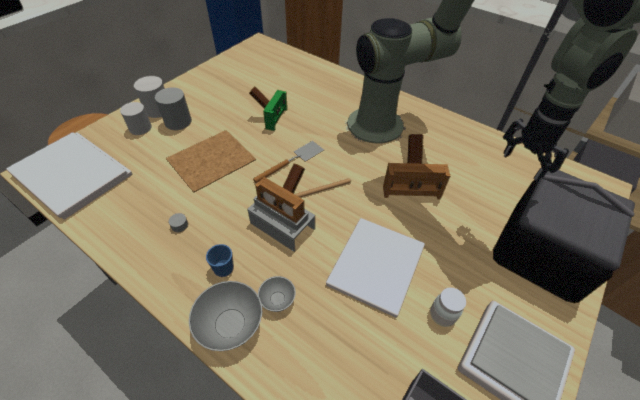

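View pics/top0.png

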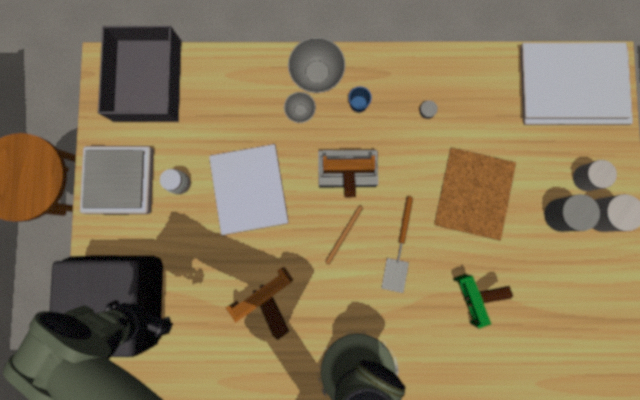

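```bash
cat > h.py <<'E'
import numpy as np, cv2
from scipy.spatial.transform import Rotation as R
from bench import bot, solve_ik, imaging
def cam(n):
    m=imaging.camera_model(n); return m["K"],m["position"],R.from_euler("xyz",m["rotation"]).as_matrix()
def plane(n,px,z):
    K,p,M=cam(n); px=np.atleast_2d(px).astype(float)
    d=np.c_[(px[:,0]-K[0,2])/K[0,0],-(px[:,1]-K[1,2])/K[1,1],-np.ones(len(px))]@M.T
    return p+d*((z-p[2])/d[:,2])[:,None]
def proj(n,P):
    K,p,M=cam(n); c=(np.atleast_2d(P)-p)@M
    return np.c_[K[0,2]-K[0,0]*c[:,0]/c[:,2],K[1,2]+K[1,1]*c[:,1]/c[:,2]]
E
python3 - <<'E'
from h import *
t=cv2.imread("pics/top0.png");s=cv2.imread("pics/scene0.png")
a=cv2.resize(t[140:205,310:388],None,fx=5,fy=5,interpolation=cv2.INTER_CUBIC)
b=cv2.resize(s[158:253,240:330],None,fx=4,fy=4,interpolation=cv2.INTER_CUBIC)
o=np.zeros((380,750,3),np.uint8);o[:325,:390]=a;o[:380,390:]=b;cv2.imwrite("pics/crop1.png",o)
np.set_printoptions(precision=1,suppress=True)
print("base",proj("top",[0,0,0]),proj("scene",[0,0,0]))
for k,z,c in(("board",20,[(210,157),(275,145),(288,220),(222,234)]),("mat",6,[(450,148),(515,161),(502,240),(435,224)])):
    P=plane("top",c,z);print(k,P[:,:2].tolist(),P.mean(0),np.linalg.norm(P-np.roll(P,-1,0),axis=1))
P=plane("scene",[(361,221),(424,252),(395,311),(329,276)],20);print("board scene",P.mean(0))
P=plane("scene",[(167,157),(220,132),(254,158),(201,188)],6);print("mat scene",P.mean(0))
print("bystanders: jar,bowl,cup,weight",plane("top",[(175,181),(300,107),(359,99),(428,108)],40)[:,:2])
print("bamboo,spat ends",plane("top",[(361,207),(328,262),(407,197),(394,291)],8)[:,:2])
E
```

```text
base [[357.9 370.1]] [[374.6 124.2]]
board [[615.7084899629186, 437.4976212039869], [651.98923740595, 244.68592234752407], [429.1959165506568, 203.59728163126834], [387.91662972842, 396.08341900407186]] [521.2 320.5  20. ] [196.2 226.6 196.9 231.5]
mat [[645.9680513652779, -277.49046601373254], [606.7854324339434, -469.4481994001252], [372.6816048382256, -422.7402385765347], [419.0105023456471, -228.07625115607854]] [ 511.1 -349.4    6. ] [195.9 238.7 200.1 232.3]
board scene [527.5 325.3  20. ]
mat scene [ 512.8 -348.     6. ]
bystanders: jar,bowl,cup,weight [[ 541.2  532.7]
 [ 761.9  169.9]
 [ 786.    -4.3]
 [ 758.7 -207.2]]
bamboo,spat ends [[ 468.6  -10.7]
 [ 307.4   86.4]
 [ 498.5 -146.7]
 [ 224.7 -105.1]]
```

View pics/crop1.png

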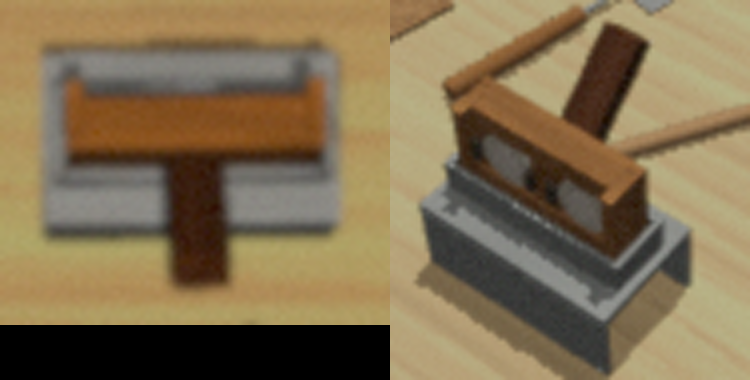

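```bash
cat >> h.py <<'E'
np.set_printoptions(precision=3,suppress=True)
C=np.sqrt(.5)
def Rtool(yaw,flip):  # tool z along heading, 45 deg down; jaws in the vertical plane
    z=np.array([C,0,-C]); y=np.array([C,0,C])*(-1 if flip else 1)
    return R.from_euler("z",yaw).as_matrix()@np.c_[np.cross(y,z),y,z]
def rpy(M): return R.from_matrix(M).as_euler("xyz")
E
python3 - <<'E'
from h import *
from scipy.optimize import least_squares
# mould-frame points and pixels in both crops
top=[((19,70,84),(67,78)),((19,-70,84),(323,76)),((-19,70,84),(67,153)),((-19,-70,84),(323,153)),((-89.7-7.8,16,112.7-7.8),(172,285)),((-89.7-7.8,-16,112.7-7.8),(228,285))]
sc=[((19,-70,84),(483-390,80)),((19,70,84),(610-390,203)),((-19,70,84),(648-390,172)),((-19,-70,84),(483-390,80))]
sc=[((19,70,84),(612-390,205)),((-19,70,84),(649-390,175)),((-19,-70,84),(483-390,80)),((19,-70,84),(455-390,104))]
def res(q,sep=False):
    M=R.from_euler("z",q[3]).as_matrix();f=lambda L:np.array([a[0] for a in L])@M.T+q[:3]
    r=[proj("top",f(top))-(np.array([a[1] for a in top])/5+[310,140]),proj("scene",f(sc))-(np.array([a[1] for a in sc])/4+[240,158])]
    return r if sep else np.r_[r[0].ravel(),r[1].ravel()]
s=least_squares(res,[560,20,70,0],loss="soft_l1");print(s.x);print(*res(s.x,True))
s2=least_squares(lambda q:res([*q[:2],70,q[2]]),[560,20,0],loss="soft_l1");print("z=70:",s2.x)
x,y,a=s2.x
for flip in(0,1):
    for yaw in(a,):
        d=Rtool(yaw,0)[:,2];M=R.from_euler("z",yaw).as_matrix()
        back=np.array([x,y,112])+M@[-19,0,0]
        for up in(0,140):
            T=back-124*d+[0,0,up];print(flip,up,T,solve_ik(T,rpy(Rtool(yaw,flip))))
for nm,c in(("board",(524,322,20)),("mat",(512,-348,6))):
  for off in(0,.0):
    yaw=np.arctan2(c[1],c[0])
    for h in(0,40,150):
      d=Rtool(yaw,0)[:,2];T=np.array(c)+[0,0,38+h]-124*d
      print(nm,h,T,[solve_ik(T,rpy(Rtool(yaw,f))) for f in(0,1)])
E
```

```text
[577.911  29.718  63.429   0.011]
[[-0.511  0.264]
 [ 0.343  0.135]
 [-0.403 -0.765]
 [ 0.61  -1.28 ]
 [-0.717  1.06 ]
 [ 0.293  0.947]] [[-0.115  0.613]
 [-0.394 -0.928]
 [ 1.157 -0.566]
 [-1.15   1.553]]
z=70: [578.239  30.645   0.013]
0 0 [471.566  29.293 199.681] [-0.152  0.096 -1.219 -0.523  0.116  1.454]
0 140 [471.566  29.293 339.681] [-0.152 -0.246 -0.979  0.06   0.116  1.454]
1 0 [471.566  29.293 199.681] [-0.152  0.096 -1.219 -0.523  0.116 -1.688]
1 140 [471.566  29.293 339.681] [-0.152 -0.246 -0.979  0.06   0.116 -1.688]
board 0 [449.296 276.094 145.681] [array([ 0.347,  0.351, -1.151, -0.705,  0.143,  1.426]), array([ 0.347,  0.351, -1.151, -0.705,  0.143, -1.716])]
board 40 [449.296 276.094 185.681] [array([ 0.347,  0.222, -1.114, -0.54 ,  0.143,  1.426]), array([ 0.347,  0.222, -1.114, -0.54 ,  0.143, -1.716])]
board 150 [449.296 276.094 295.681] [array([ 0.347, -0.047, -0.962, -0.119,  0.143,  1.426]), array([ 0.347, -0.047, -0.962, -0.119,  0.143, -1.716])]
board 0 [449.296 276.094 145.681] [array([ 0.347,  0.351, -1.151, -0.705,  0.143,  1.426]), array([ 0.347,  0.35
[... 543 characters left out ...]
27 , -1.119, -0.593,  0.142,  1.427]), array([-0.798,  0.27 , -1.119, -0.593,  0.142, -1.714])]
mat 150 [ 439.484 -298.711  281.681] [array([-0.798, -0.012, -0.977, -0.169,  0.142,  1.427]), array([-0.798, -0.012, -0.977, -0.169,  0.142, -1.714])]
mat 0 [ 439.484 -298.711  131.681] [array([-0.798,  0.401, -1.151, -0.757,  0.142,  1.427]), array([-0.798,  0.401, -1.151, -0.757,  0.142, -1.714])]
mat 40 [ 439.484 -298.711  171.681] [array([-0.798,  0.27 , -1.119, -0.593,  0.142,  1.427]), array([-0.798,  0.27 , -1.119, -0.593,  0.142, -1.714])]
mat 150 [ 439.484 -298.711  281.681] [array([-0.798, -0.012, -0.977, -0.169,  0.142,  1.427]), array([-0.798, -0.012, -0.977, -0.169,  0.142, -1.714])]
```

The pieces like the mould in the top view are brown in the stand (348,168), a larger empty brown one on the table (260,295), and a green one (475,300). The one in the stand is the right one: it is the smaller of the two brown moulds, and the crop shows two sweets in its face. I'll go to the pre-grasp pose and advance.

```bash
cat >> h.py <<'E'
YAW=.013; D=Rtool(YAW,0)[:,2]
GRASP=np.array([471.6,29.3,199.7])
E
python3 - <<'E'
from h import *
o=rpy(Rtool(YAW,0))
bot.move_ptp(GRASP-90*D+[0,0,40],o)
bot.grip(.6)
bot.movel(GRASP-90*D,max_speed=200)
print(bot.movel(GRASP,max_speed=120,threshold=8))
s=bot.get_state();print(s["t"],s["tcp_pos"],s["contact_force"],s["opening"])
t=imaging.capture("top");c=imaging.capture("scene")
a=cv2.resize(t[135:235,300:400],None,fx=4,fy=4,interpolation=cv2.INTER_CUBIC)
b=cv2.resize(c[130:230,240:340],None,fx=4,fy=4,interpolation=cv2.INTER_CUBIC)
cv2.imwrite("pics/grasp.png",np.hstack([a,b]))
E
```

```text
False
3.75 [471.763  29.304 200.362] [ 0.218 -0.096  0.074] 0.5970802472311783
```

View pics/grasp.png

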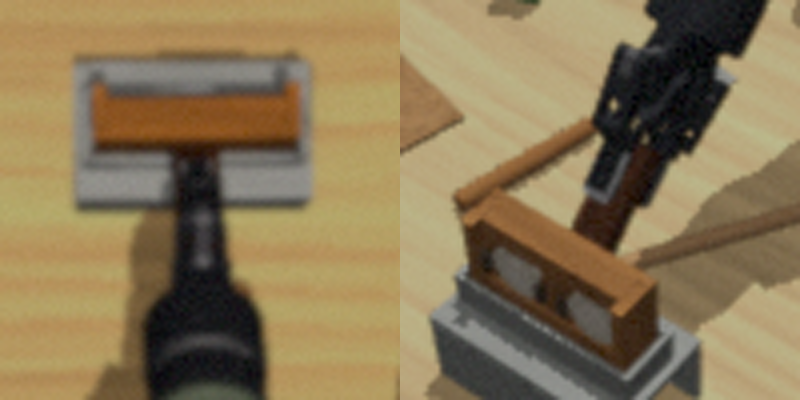

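The handle lies between the two fingers (scene crop: fingers at about (605,180) and (665,175), handle at (635,190)). In the top crop the gripper is in line with the handle at x≈200. I'll close gently, check the side force, then grip firmly.

```bash
python3 - <<'E'
from h import *
n=Rtool(YAW,0)[:,1]
f0=bot.get_state()["contact_force"]
bot.grip(0,20)
def f(): 
    s=bot.get_state(); d=s["contact_force"]-f0; print(s["opening"],d,"perp",d@n); return d@n
k=f(); p=GRASP.copy()
for i in range(4):
    if abs(k)<3: break
    p=p+n*np.sign(k)*1.0; bot.movel(p,max_speed=20); k=f()
bot.grip(0,110); f(); print(p-GRASP, bot.get_state()["t"])
E
```

```text
0.25352956170810925 [-4.402  0.456  6.489] perp 1.4805883963333792
0.2389947519776053 [-5.56   0.536  7.695] perp 1.5150492249469374
[0. 0. 0.] 4.4333
```

```bash
python3 - <<'E'
from h import *
print(bot.movel(GRASP+[0,0,40],max_speed=60,threshold=25)); print(bot.get_state()["contact_force"])
bot.movel(GRASP+[0,0,170],max_speed=150)
q=np.array(bot.get_state()["qpos"]); q[5]-=np.pi/2; bot.move_j(q); q[5]-=np.pi/2; bot.move_j(q)
s=bot.get_state();print(s["t"],s["tcp_pos"],s["contact_force"],s["opening"])
t=imaging.capture("top");c=imaging.capture("scene")
cv2.imwrite("pics/flip.png",np.hstack([cv2.resize(t[60:310,250:450],(400,500)),cv2.resize(c[30:280,200:400],(400,500))]))
E
```

```text
False
[-0.029 -0.662 -3.973]
9.0667 [470.815  29.39  367.986] [-0.313  0.02  -4.   ] 0.24704933459167508
```

View pics/flip.png

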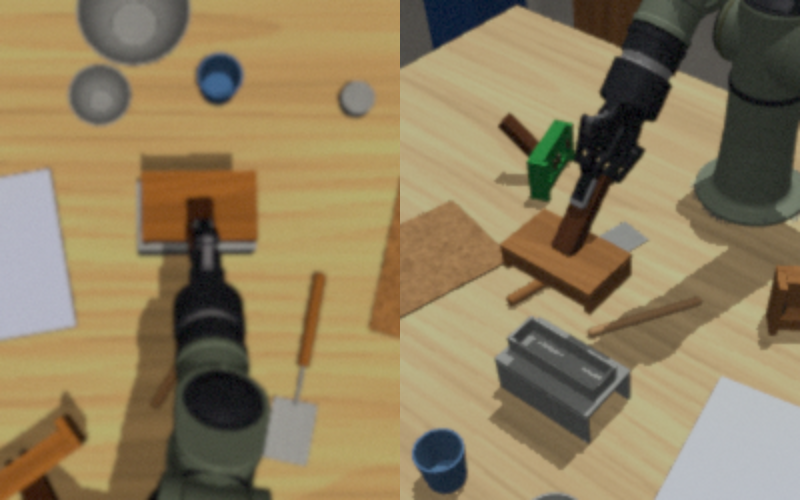

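The mould is face down with the stand empty. The tool carries 4.0 N, which is about 0.32 kg plus two 40 g sweets, so both are still in. Next I'll move to the board, hold at 40 mm, and touch down slowly to find its height.

```bash
cat >> h.py <<'E'
def pose(c,h):  # TCP for face centre h above point c, face down, radial heading
    yaw=np.arctan2(c[1],c[0]); return np.array(c)+[0,0,38+h]-124*Rtool(yaw,1)[:,2], rpy(Rtool(yaw,1))
BOARD=(524,322,20); MAT=(512,-348,6)
E
python3 - <<'E'
from h import *
bot.move_ptp(*pose(BOARD,120))
T,o=pose(BOARD,40); bot.movel(T,o,max_speed=120); bot.dwell(.3)
print(bot.get_state()["contact_force"])
print(bot.movel(pose(BOARD,-15)[0],max_speed=25,threshold=5))
s=bot.get_state();print(s["t"],s["tcp_pos"],"h",s["tcp_pos"][2]-pose(BOARD,0)[0][2],s["contact_force"],s["wrist_torque"])
t=imaging.capture("top");c=imaging.capture("scene")
cv2.imwrite("pics/touch.png",np.hstack([cv2.resize(t[100:300,180:340],(400,500)),cv2.resize(c[150:350,300:460],(400,500))]))
E
```

```text
[-0.403  1.028 -4.289]
True
12.825 [449.395 276.149 147.15 ] h 1.4688095246672503 [-0.599 -0.441  3.41 ] [-0.035 -0.085 -0.08 ]
```

View pics/touch.png

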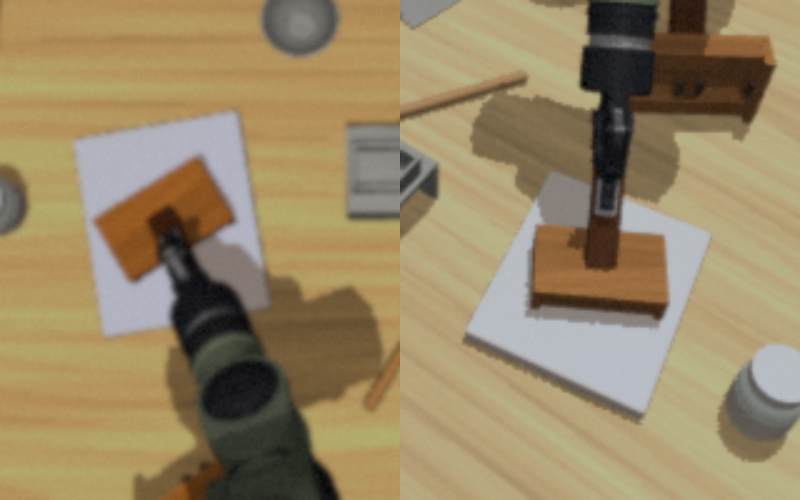

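```bash
cat >> h.py <<'E'
def rap(v,depth=-15,top=25):
    T=pose(BOARD,top)[0]; bot.movel(T,max_speed=120); bot.dwell(.3)
    w=bot.get_state()["contact_force"][2]
    hit=bot.movel(pose(BOARD,depth)[0],max_speed=v,threshold=10); s=bot.get_state()
    print(v,"before Fz %.2f"%w,hit,"t",s["t"],"h %.1f"%(s["tcp_pos"][2]-pose(BOARD,0)[0][2]),s["contact_force"],"qd",abs(s["joint_velocities"]).max(),"open",s["opening"])
E
python3 - <<'E'
from h import *
rap(100); rap(150)
bot.movel(pose(BOARD,25)[0],max_speed=120); bot.dwell(.3)
print(np.mean([(bot.dwell(.03),bot.get_state()["contact_force"])[1] for _ in range(6)],0))
E
```

```text
100 before Fz -4.46 True t 13.9167 h 0.1 [1.994 0.906 0.435] qd 0.06147254603207518 open 0.24423027146076695
150 before Fz -4.30 True t 14.85 h -1.8 [2.358 1.338 2.061] qd 0.0918731956424608 open 0.2458714426271903
[-0.117  0.082 -2.732]
```

```bash
python3 - <<'E'
from h import *
u=np.array([524,322,0])/np.hypot(524,322)
bot.movel(pose(BOARD,36)[0],max_speed=100); bot.movel(pose(BOARD,36)[0]-75*u,max_speed=120); bot.dwell(.3)
s=bot.get_state();print(s["t"],s["contact_force"])
t=imaging.capture("top");c=imaging.capture("scene")
cv2.imwrite("pics/sweets.png",np.hstack([cv2.resize(t[120:260,190:302],(400,500)),cv2.resize(c[200:340,310:422],(400,500))]))
E
```

```text
17.0583 [ 0.723  0.462 -3.247]
```

View pics/sweets.png

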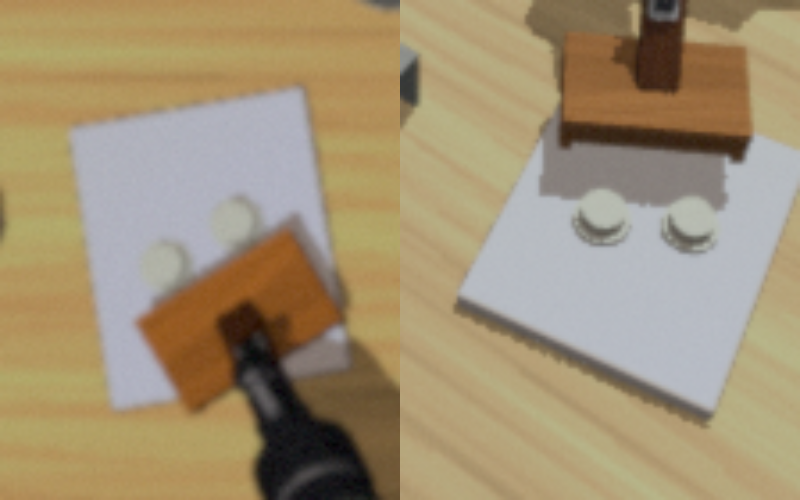

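Both sweets lie wide face down near the middle of the board, clear of the mould (scene crop at (602,215) and (690,222)). Now I'll carry the mould to the mat.

```bash
python3 - <<'E'
from h import *
p=np.array(bot.get_state()["tcp_pos"]); bot.movel(p+[0,0,120],max_speed=150)
bot.move_ptp(*pose(MAT,130))
bot.movel(pose(MAT,15)[0],max_speed=120)
print(bot.movel(pose(MAT,-8)[0],max_speed=20,threshold=6))
s=bot.get_state();print(s["t"],"h",s["tcp_pos"][2]-pose(MAT,0)[0][2],s["contact_force"],s["wrist_torque"])
bot.dwell(.2); bot.grip(.6); bot.dwell(.3)
s=bot.get_state();print(s["t"],s["contact_force"])
d=Rtool(np.arctan2(MAT[1],MAT[0]),1)[:,2]
print(bot.movel(s["tcp_pos"]-110*d,max_speed=100,threshold=8))
bot.dwell(.3);s=bot.get_state();print(s["t"],s["tcp_pos"])
t=imaging.capture("top");c=imaging.capture("scene")
cv2.imwrite("pics/mat.png",np.vstack([cv2.resize(t[130:270,200:530],(660,280)),np.hstack([cv2.resize(c[110:210,150:265],(345,300)),cv2.resize(c[205:320,315:435],(315,300))])]))
E
```

```text
True
22.1 h -1.4634425649352067 [-1.721  1.138  4.812] [ 0.209  0.447 -0.008]
23.0 [ 0.181 -0.689 -0.883]
False
24.55 [ 374.043 -253.892  206.419]
```

View pics/mat.png

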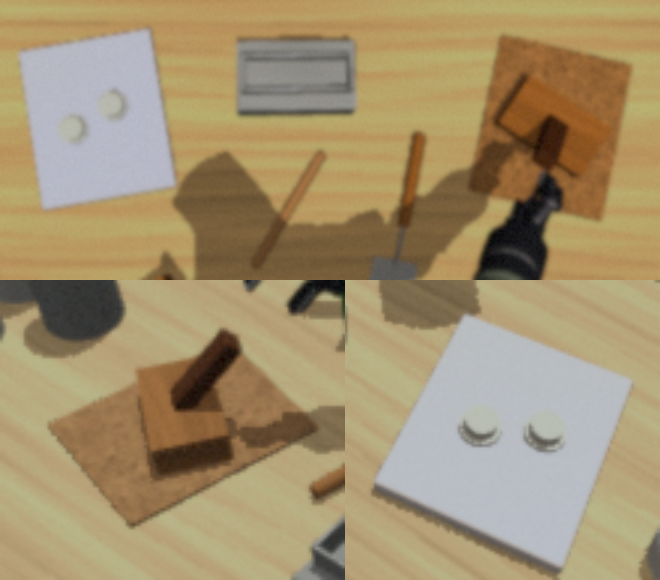

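```bash
python3 - <<'E'
from h import *
print(plane("top",[(477.5,192)],44), bot.get_state()["contact_force"])
bot.movel(bot.get_state()["tcp_pos"]+np.array([0,0,60]),max_speed=120); bot.dwell(.3); print(bot.sign_off(), bot.get_state()["t"])
E
```

```text
[[ 509.846 -343.781   44.   ]] [ 0.834 -0.27  -0.347]
the job is handed in; nothing more can be done
the job is handed in; nothing more can be done
```

The job is done and handed in; `sign_off` gives no verdict, so these are my own checks. I took the smaller brown mould from the stand by its handle and turned it face down. Two raps low over the chopping board, at 100 and 150 mm/s mean, freed both sweets. I then set the mould face down on the cork mat, let go and backed off.

- **Sweets:** the last pictures show both wide face down near the middle of the board.
- **Mould:** it lies face down and looks flat, about 5 mm from the mat's centre. I judged the flatness from the pictures and did not measure it.
- **Bystanders:** I kept the arm well clear of them. None looked moved in the views I took, but I did not measure their positions again.
- **Time and contact:** the clock read 24.6 s at the last check before hand-in, and the gripper touched nothing.

Three readings did not quite agree:

- **Mould height:** the first camera fit put the mould's underside at 63 mm, against the known 70 mm, so I used 70.
- **Weight after the raps:** it read between 2.7 and 3.2 N, so I trusted the picture of both sweets on the board instead.
- **Touchdown heights:** the touch on the board came 1.5 mm above the expected height, and the one on the mat 1.5 mm below.

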